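# Press the pliers into their foam pocket and shut the drawer

### The job

Put the combination pliers that lie on the bench away in the tool chest: lay them, without dropping them, over the empty pliers-shaped pocket in the foam of the open top drawer, the right way round, and press them down at both ends until they are fully home in the foam. Then push the drawer fully shut and let go; leave the wrench that lies beyond the pliers where it is.

Things in the scene. Friction and masses are not known exactly. Their poses are not given: they have to be found in the camera images.
- pliers: Combination pliers lying flat and closed, steel head, dark blue grips, about 240 g, 181 mm long, 14 mm thick. Origin at the joint, half-way up; x to the nose, y across, z up. Grasp across y at the joint block: 30 mm wide with parallel flanks from x -20 to +6 mm, 14 mm thick. Symmetric about x. Centre of mass about 20 mm behind the origin.
- pliers_nose (a point): Point of the pliers 45 mm ahead of their origin along x, in the jaws, 7 mm above the underside; axes as the pliers. The jaws are 24 mm wide from x 6 to 30 mm, then 16 mm to the nose at x 50 mm (from the pliers' origin), 12 mm thick, their upper face 5 mm above this point.
- pliers_tail (a point): Point of the pliers 120 mm behind their origin along x, midway between the two grips, 7 mm above the underside; axes as the pliers. The grips are round, 14 mm in diameter, 28 to 30 mm apart centre to centre (44 mm over all; slim closed fingertips can slip into the 16 mm gap between) and end 131 mm behind the origin.
- pocket (a point): Where the pliers' origin lies when home, 3 mm below the foam's top, 7 mm above the pocket floor. x points along the pocket to its nose end, y into the chest, z up; home, the pliers' axes agree with these. Pocket in dark grey foam with lighter floor: 10 mm deep, x -135 to +54 mm, 20 mm wide at the nose, 28 jaws, 36 joint, 48 grips; the mouth flares 4 mm. A finger notch either side at the grips.
- pocket_nose (a point): Where pliers_nose lies when home; axes as pocket. Springy foam bulges at the jaws (15 to 29 mm from pocket along x) reach 1.5 mm into the pliers' outline from both sides: pliers laid over the pocket stay 4 to 8 mm too high here until pressed with 8 to 15 N, then stay down. Home, the jaws stand 2 mm above the foam, the joint 4 mm.
- pocket_tail (a point): Where pliers_tail lies when home; axes as pocket. Springy foam bulges at the grips (88 to 102 mm behind pocket) reach 2 mm into the outline from both sides: pliers laid over the pocket stay 5 to 7 mm too high here until pressed with 8 to 15 N, then stay down. Home, the grips stand 4 mm above the foam. Other tools in the foam are fixed, at most 7 mm high.
- drawer_front (a point): Middle of the outer face of the top drawer's pull, an aluminium bar 390 mm wide, 14 mm high, 14 mm deep along the front, at the bar's half height, 36 mm below the chest's flat top. x points into the chest (the way to push), z up. It moves with the drawer. The drawer's rim stands 10 mm above the foam; the front's inner face is 81 mm from the pocket's centre line.
- drawer (a joint): How far the top drawer is pushed in, in m: 0 fully open, 0.200 fully shut. About 3 N of friction, stays where left. The red steel chest (440 mm wide, 280 deep, 235 high) is fixed to the bench. The opening is 13 mm higher than the foam's top, so pliers that stand proud foul it.
- wrench: Bystander: steel combination wrench 180 mm long, lying flat on the bench beyond the pliers, to the left of the chest. Origin under its middle, x along it. To be left alone.
There are look-alikes about, which are no part of the job. Leave any orange look-alike of the pliers alone.

How it is judged (in metres and radians):
On the way:
1. the pliers are pressed home in their pocket, nose and tail, with the drawer still open (horizontal distance between pliers_nose and pocket_nose below 0.007 m and horizontal distance between pliers_tail and pocket_tail below 0.007 m and z of pliers_nose in the frame of pocket_nose below 0.0025 m and z of pliers_tail in the frame of pocket_tail below 0.0025 m and value of joint drawer below 0.1 m), for 0.2 s.
At the end, for the whole second after the job is handed in: The pliers lie at rest home in their foam pocket, nose to the pocket's nose end (nose and tail points within 7 mm sideways and no more than 2.5 mm above their home height), and the drawer is shut to within 8 mm (horizontal distance between pliers_nose and pocket_nose below 0.007 m and horizontal distance between pliers_tail and pocket_tail below 0.007 m and z of pliers_nose in the frame of pocket_nose below 0.0025 m and z of pliers_tail in the frame of pocket_tail below 0.0025 m and value of joint drawer above 0.192 m and velocity of joint drawer between -0.02 and 0.02 m/s and linear speed of pliers below 0.03 m/s); the robot touches nothing.
It fails at once if the pliers are dropped or thrown (faster than 0.7 m/s while not held) (linear speed of pliers above 0.7 m/s and contact force between the fingers and pliers below 0.05 N).
It fails at once if the wrench is disturbed (moved by more than 40 mm) (distance of wrench from where it was at the start of the episode above 0.04 m).
It also fails if it takes over 54 s, if anything falls off the work surface, if the arm or the gripper's body presses on something with over 40 N, if the wrist force passes 120 N, or if a joint passes its speed limit or range.

### The arm

A 6-joint arm with a two-finger parallel gripper is mounted at the origin on the work surface. World frame = base frame: x ahead of the robot, y to its left, z up, the work surface at z = 0. Lengths are in m, angles in degrees, forces in N, time in s.
With the tool pointing down it reaches from about 0.3 to 0.75 m from the base axis. Payload 8.5 kg.
Tool frame: the origin (TCP) lies midway between the tips of the shut fingers; the grasp point (between the pads) lies behind it (grasp_offset is the z of the grasp point in the tool frame, in m); z points along the fingers, y is the direction in which the jaws open and shut (so a half turn about z gives the same grasp; the last joint's range is limited). The gripper opens to 85 mm and grips with 20 to 120 N. Pads are 22 mm wide; open, the fingers measure 114 mm over their backs; the gripper's body (76 mm by 85 mm) begins 54 mm behind the grasp point. The pads swing forward as they close: fully open they stand 13 mm farther back than shut.
Start: joints at [-76.106, 21.807, 74.336, -0, 83.858, -12.336], TCP at [0.243, -0.493, 0.231] pointing down, gripper open.
Joint ranges: [-178.18, 178.18], [-50.72, 133.34], [12.68, 142.11], [-81.47, 261.47], [9.98, 163.14], [-165.26, 165.26]. Speed limits (degrees/s): [136.94, 136.94, 180, 180, 180, 180].

### API

Orientations are given as a 3x3 rotation matrix whose columns are the frame's x, y, z axes.
In Python, from rig import * gives the robot as it stands.
- The arm moves only by the shell command python3 -m pendant 'ROWS' [FORCE]. ROWS is JSON, one flat list of numbers, 7 for each row, row after row: the finger opening in mm, from 0 to 85.4, then the shift along the tool's x, y, z in units of 50 mm (1.0 is 50 mm), then the turn, a rotation vector about the tool's x, y, z in units of 8 degrees (1.0 is 8 degrees). In form: [hand, dx, dy, dz, wx, wy, wz, hand, dx, dy, dz, wx, wy, wz, ...]. A call has 1 to 12 rows; each row shifts and turns the commanded pose from where the row before left it, along the tool's axes as they then stand; what a row does not reach is not made up. A row lasts 1/10 s, in which the tool goes at most 50 mm and 8.59 degrees, less where a joint would pass 70% of its speed; a pose out of reach is approached as far as the arm can. A call is refused whole if a number of a shift passes 1 or a number of a turn 1, either way. A call with a gripper value outside its range is refused whole. The fingers move at their own pace and stop on an object; FORCE is the grip in N (left out, the last holds). Time passes only in rows, so rows that do not move let the fingers close. It gives the time, the measured TCP pose, the force and the opening at its end, in the units of the state.
- observe(): the state, without advancing time (a new reading comes with each control period).
- get_image(name): name is "scene" or "side" or "wrist"; returns a dict with "frame" (420x560x3 uint8, red, green, blue), "depth" (420x560 float32, m along the optical axis (not along the pixel's ray), 0 where there is no reading), "K" (3x3 intrinsics, pixels), "rvec" (rotation vector, rad) and "tvec" (3), from world to camera coordinates, as OpenCV has them. Camera axes: x right, y down, z forward; pixel columns grow to the right and rows downward; lengths in m; the calibration is good to about 2 mm. A picture is of the moment at which its call begins.
- close_job(): hands the job in, once; it reports no verdict.
The state is a dict: "time_s": time; "q": joint angles; "qvel": joint speeds; "joint_efforts": joint torques, N m; "position": TCP position; "tool_rot": TCP orientation; "ft_force": force on the tool from outside, world axes, zero at the start; "wrist_torque": the same for the moment, N m; "grip_width": finger opening in m.
Only numpy, scipy, OpenCV 4.12 (cv2) and the standard library are available. Lean on these libraries where they do the work, as an engineer would, in place of code of your own. Each camera call takes 0.05 s, during which the arm holds its last target.

## Working session

There is one attempt and no reset: what is moved stays moved. The work goes in short steps, Python scripts to look and compute and a shell command to move; the robot and the scene stay as the last step left them, time stands still between calls to the robot, and variables do not carry over. Pictures are saved under pics/ and viewed, and the job is handed in when it is done.

```bash
ls; mkdir -p pics
python3 - <<'E'
from rig import *
import cv2
print(observe())
for n in ("scene","side","wrist"):
    d=get_image(n); cv2.imwrite(f"pics/{n}0.png",d["frame"][:,:,::-1]); print(n,d["K"].tolist(),d["rvec"],d["tvec"])
E
```

```text
pics
{'time_s': 0.0, 'q': array([-7.61063219e+01,  2.18409124e+01,  7.43849908e+01,  4.89404643e-04,
        8.38562422e+01, -1.23353644e+01]), 'qvel': array([ 0.02337336, -0.1082789 ,  0.00845234, -0.04553023,  0.04809414,
       -0.05811239]), 'joint_efforts': array([ 3.21061680e-05, -4.48465097e+01, -2.31282020e+01, -1.77760821e-04,
        4.71993175e-03,  1.06841959e-06]), 'position': array([ 0.2430116 , -0.49308327,  0.2307111 ]), 'tool_rot': array([[ 8.97034921e-01,  4.41959543e-01, -3.36018982e-04],
       [ 4.41959559e-01, -8.97033893e-01,  1.39380073e-03],
       [ 3.14583117e-04, -1.39879473e-03, -9.99998972e-01]]), 'ft_force': array([-0.86651067, -0.77639416, -0.20053199]), 'wrist_torque': array([ 0.00194846, -0.02635819, -0.04467463]), 'grip_width': 0.08557203688546876}
scene [[546.0508710205286, 0.0, 279.69623587477906], [0.0, 546.0508710205286, 205.21356040419386], [0.0, 0.0, 1.0]] [ 1.08857193  2.57748561 -0.80179039] [ 0.27882951 -0.22229605  1.68443438]
side [[471.2970708849299, 0.0, 283.67363840917454], [0.0, 471.2970708849299, 211.74444305950564], [0.0, 0.0, 1.0]] [ 0.89537926 -2.35326937  1.19717023] [0.39126171 0.25752299 0.87306384]
wrist [[373.5833257700137, 0.0, 287.2296762052438], [0.0, 373.5833257700137, 207.35284994456856], [0.0, 0.0, 1.0]] [-2.45821277  1.52815646  0.2183084 ] [-0.55042546 -0.03736493  0.3777689 ]
```

View pics/scene0.png

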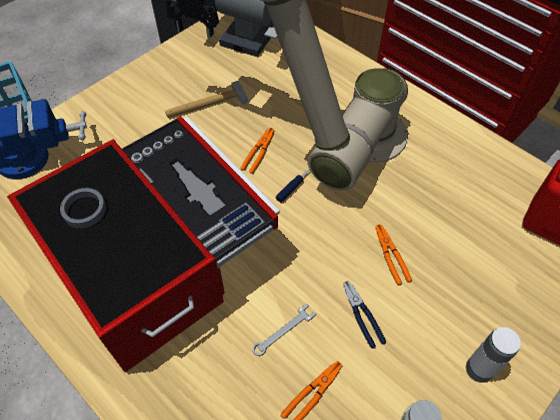

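View pics/side0.png

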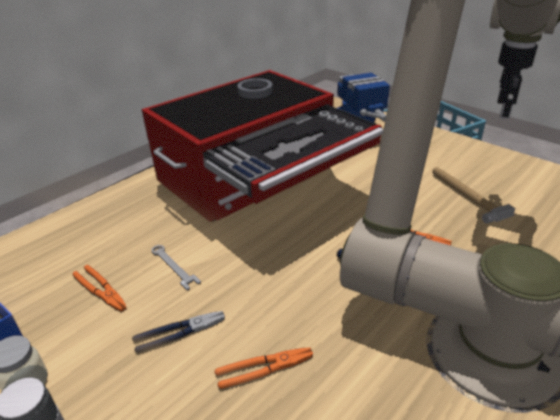

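View pics/wrist0.png

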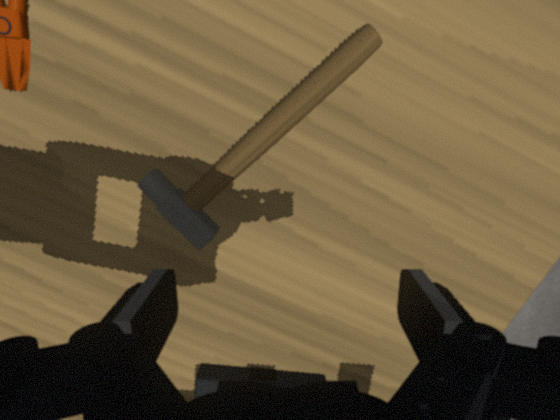

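```bash
cat > h.py <<'E'
import numpy as np, cv2
def cam(d):
    R,_=cv2.Rodrigues(np.array(d["rvec"],float)); t=np.array(d["tvec"],float).reshape(3)
    return R,t
def ray(d,u,v,z):
    R,t=cam(d); K=d["K"]
    c=-R.T@t; r=R.T@np.array([(u-K[0,2])/K[0,0],(v-K[1,2])/K[1,1],1.])
    return c+r*(z-c[2])/r[2]
def cloud(d):
    R,t=cam(d);K=d["K"];D=d["depth"];v,u=np.indices(D.shape)
    P=np.stack([(u-K[0,2])/K[0,0]*D,(v-K[1,2])/K[1,1]*D,D],-1)
    return (P-t)@R
def proj(d,P):
    R,t=cam(d); q=np.atleast_2d(P)@R.T+t; q=q@d["K"].T; return q[:,:2]/q[:,2:]
E
python3 - <<'E'
from rig import *
from h import *
d=get_image("scene"); np.save("scene0.npy",d,allow_pickle=True)
e=get_image("side"); np.save("side0.npy",e,allow_pickle=True)
cv2.imwrite("pics/c1.png",cv2.resize(d["frame"][110:270,110:290,::-1],None,fx=4,fy=4)[:600,:720])
cv2.imwrite("pics/c2.png",cv2.resize(d["frame"][270:360,320:420,::-1],None,fx=6,fy=6))
cv2.imwrite("pics/c3.png",cv2.resize(e["frame"][95:215,190:390,::-1],None,fx=4,fy=4))
C=cloud(d)
for n,(u,v) in dict(foam=(165,195),foam2=(205,165),floor=(200,190),top=(120,210),table=(330,260),pl=(352,300),front=(235,165)).items(): print(n,C[v,u].round(4))
C=cloud(e)
for n,(u,v) in dict(foam=(260,140),floor=(295,147),pull=(320,160),pl=(206,322)).items(): print(n,C[v,u].round(4))
E
```

```text
foam [ 0.6553 -0.1351  0.1968]
foam2 [ 0.5287 -0.1336  0.1997]
floor [ 0.582  -0.0941  0.1843]
top [ 0.7659 -0.149   0.2355]
table [ 0.4199  0.2039 -0.0022]
pl [0.4705 0.3204 0.0054]
front [ 0.3771 -0.2062  0.0012]
foam [ 0.6567 -0.0596  0.1973]
floor [ 0.5789 -0.1014  0.1872]
pull [ 0.4794 -0.0743  0.1985]
pl [0.4489 0.3157 0.0131]
```

View pics/c1.png

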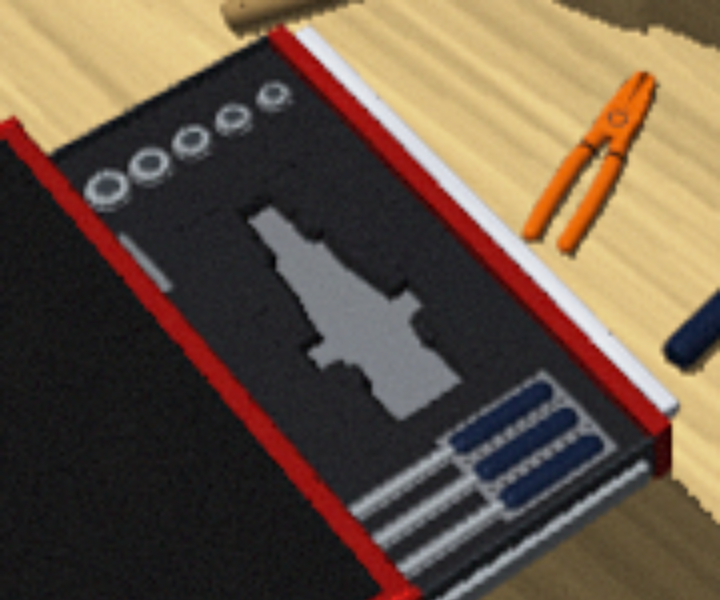

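View pics/c2.png

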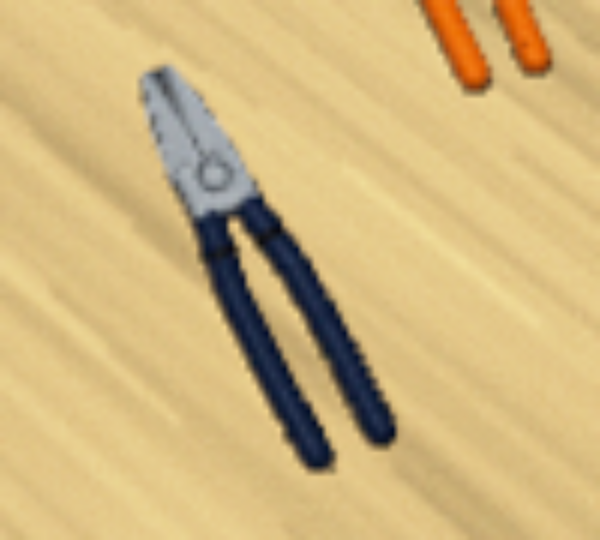

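View pics/c3.png

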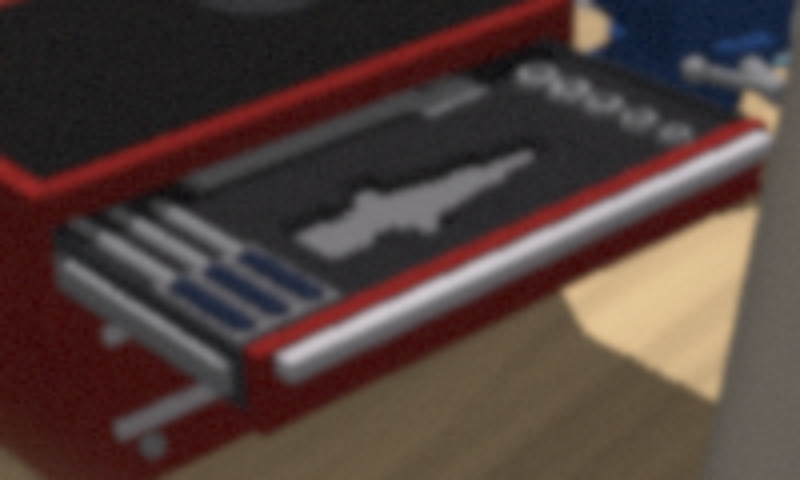

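Run:
```python
from h import *
d=np.load("scene0.npy",allow_pickle=True).item(); e=np.load("side0.npy",allow_pickle=True).item()
for nm,d in(("scene",d),("side",e)):
    C=cloud(d); hsv=cv2.cvtColor(d["frame"],cv2.COLOR_RGB2HSV)
    X=C[...,0];Y=C[...,1];Z=C[...,2]
    m=(X>.5)&(X<.64)&(Y>-.3)&(Y<.12)&(Z>.17)&(Z<.21)
    h,_=np.histogram(Z[m],np.arange(.17,.211,.002)); print(nm,h)
    mt=(X>.72)&(X<.85)&(Y>-.25)&(Y<0)&(Z>.2)&(Z<.26); print("top",np.median(Z[mt]))
    # floor
    g=d["frame"].astype(int).sum(2)//3; 
    fm=(m&(g>75)&(hsv[...,1]<40)).astype(np.uint8)
    n,l,s,c=cv2.connectedComponentsWithStats(fm)
    for i in range(1,n):
        if s[i,4]>150: 
            ys,xs=np.where(l==i); print(s[i],np.median(Z[l==i]))
    # table/pliers
    blue=((hsv[...,0]>105)&(hsv[...,0]<130)&(hsv[...,1]>90)&(Z<.03)&(Z>-.01)&(Y>.2)).astype(np.uint8)
    n,l,s,c=cv2.connectedComponentsWithStats(blue)
    for i in range(1,n):
        if s[i,4]>40: print("blue",s[i],c[i],ray(d,*c[i],.007).round(4))
sc=np.load("scene0.npy",allow_pickle=True).item()
# from zoomed crops
f=lambda u,v,z:ray(sc,u,v,z).round(4)
print("joint",f(320+213/6,270+172/6,.014),"nose",f(320+160/6,270+75/6,.012),"tails",f(320+318/6,270+460/6,.007),f(320+378/6,270+435/6,.007))
zf=.187
print("pocket nose",f(110+262/4,110+212/4,zf),"tailcorners",f(110+400/4,110+418/4,zf),f(110+460/4,110+380/4,zf))
print("notches",f(110+318/4,110+355/4,zf),f(110+412/4,110+300/4,zf))
print("pull ends",f(110+310/4,110+32/4,.206),f(110+672/4,110+408/4,.206))
```

```text
scene [   5   16   11   14   22   27  113  310  402  283  242  629 1414 1818
 1231  594  342  208  184   88]
top 0.23554831341029614
[172 162  53  53 996] 0.18663675780372863
[211 203  53  41 483] 0.1975017811355423
blue [359 303  27  41 195] [373.15897436 322.88205128] [0.4817 0.3964 0.007 ]
blue [353 305  22  43 203] [362.99014778 326.59605911] [0.5063 0.3847 0.007 ]
side [  37   34   44   53   60   48   36   55  298  238  100  162  234 1531
 1021  283  260  149  162   73]
top 0.23649397549770595
[319 111  36  16 179] 0.2015067328757311
[264 133  59  27 480] 0.18787504699247487
[233 153  42  28 301] 0.19843277672773474
joint [0.4654 0.3262 0.014 ] nose [0.4458 0.2812 0.012 ] tails [0.5286 0.4335 0.007 ] [0.504  0.4441 0.007 ]
pocket nose [ 0.5706 -0.2006  0.187 ] tailcorners [ 0.6138 -0.0213  0.187 ] [ 0.5707 -0.016   0.187 ]
notches [ 0.6179 -0.0908  0.187 ] [ 0.5509 -0.081   0.187 ]
pull ends [ 0.4587 -0.2817  0.206 ] [0.5059 0.0978 0.206 ]
```

Run:
```python
import rig
from rig import *
from h import *
print([k for k in dir(rig) if not k.startswith('__')]); print(rig.grasp_offset if hasattr(rig,'grasp_offset') else None)
d=get_image("wrist");R,t=cam(d);o=observe();T=o["tool_rot"];p=o["position"]
print("cam in tool",T.T@(-R.T@t-p)); print("cam axes in tool\n",(T.T@R.T).round(3))
# required tool rotation about z from current to y across pocket
a=np.degrees(np.arctan2(T[1,0],T[0,0]));print("tool x heading",a)
```

```text
['MotionError', 'close_job', 'get_image', 'grasp_offset', 'observe']
-0.0187
cam in tool [ 0.06954302  0.00082354 -0.14182091]
cam axes in tool
 [[ 0.    -0.96  -0.279]
 [ 1.     0.     0.   ]
 [-0.    -0.279  0.96 ]]
tool x heading 26.230813312729275
```

```bash
cat > plan.py <<'E'
import sys
from rig import *
from h import *
from scipy.spatial.transform import Rotation as Ro
def plan(p,heading,n,tilt=True):
    o=observe();T=o["tool_rot"];P=o["position"]
    c,s=np.cos(np.radians(heading)),np.sin(np.radians(heading))
    G=np.array([[c,s,0],[s,-c,0],[0,0,-1.]])
    rv=Ro.from_matrix(T.T@G).as_rotvec()/n
    st=Ro.from_rotvec(rv).as_matrix(); T=T.copy(); dp=(np.array(p)-P)/n
    out=[]
    for i in range(n):
        out.append(np.r_[T.T@dp/.05,np.degrees(rv)/8].round(2)); T=T@st
    print("from",P.round(4),"to",p); 
    for r in out: print(*r,sep=",")
if __name__=="__main__":
    a=[float(x) for x in sys.argv[1:]]; plan(a[:3],a[3],int(a[4]))
E
python3 plan.py .577 -.155 .37 83 12
```

```text
from [ 0.2431 -0.4933  0.2311] to [0.577, -0.155, 0.37]
0.75,-0.26,-0.23,-0.0,-0.0,-0.59
0.77,-0.2,-0.23,-0.0,-0.0,-0.59
0.78,-0.13,-0.23,-0.0,-0.0,-0.59
0.79,-0.07,-0.23,-0.0,-0.0,-0.59
0.79,-0.0,-0.23,-0.0,-0.0,-0.59
0.79,0.06,-0.23,-0.0,-0.0,-0.59
0.78,0.13,-0.23,-0.0,-0.0,-0.59
0.77,0.19,-0.23,-0.0,-0.0,-0.59
0.75,0.25,-0.23,-0.0,-0.0,-0.59
0.73,0.32,-0.23,-0.0,-0.0,-0.59
0.7,0.37,-0.23,-0.0,-0.0,-0.59
0.67,0.43,-0.23,-0.0,-0.0,-0.59
```

```bash
python3 -m pendant '[85,0.75,-0.26,-0.23,0,0,-0.59,85,0.77,-0.2,-0.23,0,0,-0.59,85,0.78,-0.13,-0.23,0,0,-0.59,85,0.79,-0.07,-0.23,0,0,-0.59,85,0.79,0,-0.23,0,0,-0.59,85,0.79,0.06,-0.23,0,0,-0.59,85,0.78,0.13,-0.23,0,0,-0.59,85,0.77,0.19,-0.23,0,0,-0.59,85,0.75,0.25,-0.23,0,0,-0.59,85,0.73,0.32,-0.23,0,0,-0.59,85,0.7,0.37,-0.23,0,0,-0.59,85,0.67,0.43,-0.23,0,0,-0.59]' && python3 -m pendant '[85,0,0,0,0,0,0,85,0,0,0,0,0,0]'
python3 - <<'E'
from rig import *
from h import *
d=get_image("wrist"); np.save("w1.npy",d,allow_pickle=True)
cv2.imwrite("pics/w1.png",d["frame"][:,:,::-1])
E
```

```text
time_s: 1.5
position: [0.5783, -0.1535, 0.3698]
tool_rot: [[0.121, 0.993, -0.0], [0.993, -0.121, -0.0], [-0.0, -0.0, -1.0]]
ft_force: [0.1, -0.9, -0.5]
grip_width: 0.0848
time_s: 1.7
position: [0.5777, -0.1545, 0.3689]
tool_rot: [[0.123, 0.992, -0.001], [0.992, -0.123, -0.0], [-0.0, -0.001, -1.0]]
ft_force: [-0.2, -0.3, 0.2]
grip_width: 0.0847
```

View pics/w1.png

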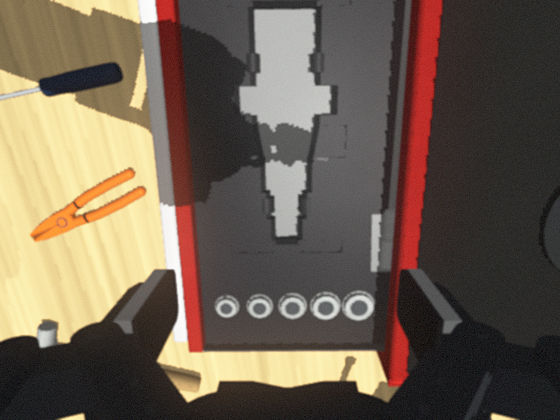

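Run:
```python
from h import *
d=np.load("w1.npy",allow_pickle=True).item()
cv2.imwrite("pics/w1c.png",cv2.resize(d["frame"][0:250,200:380,::-1],None,fx=2.4,fy=2.4,interpolation=cv2.INTER_CUBIC)*1)
C=cloud(d)
for n,b in dict(floorT=(30,55,260,305),floorN=(205,230,280,294),foamR=(100,140,345,375),foamB=(250,280,280,330)).items():
    s=C[b[0]:b[1],b[2]:b[3],2]; print(n,np.median(s))
g=d["frame"].astype(int).mean(2)
for v in (20,40,120,180,195,210,225): # rows: find edges of light
    r=g[v,200:380]; w=np.where(r>110)[0]; print(v, w.min()+200,w.max()+200)
c=g[:245,286]; print([int(x) for x in c[225:245]],[int(x) for x in c[:16]])
```

```text
floorT 0.18731298651272324
floorN 0.18731907588776725
foamR 0.1973477078743742
foamB 0.19729427654400056
20 254 314
40 255 314
120 257 312
180 266 305
195 271 297
210 275 297
225 275 379
[181, 181, 181, 180, 179, 181, 176, 183, 179, 176, 158, 107, 53, 47, 53, 54, 51, 51, 50, 62] [67, 51, 53, 51, 48, 56, 44, 46, 86, 137, 177, 188, 187, 189, 190, 185]
```

View pics/w1c.png

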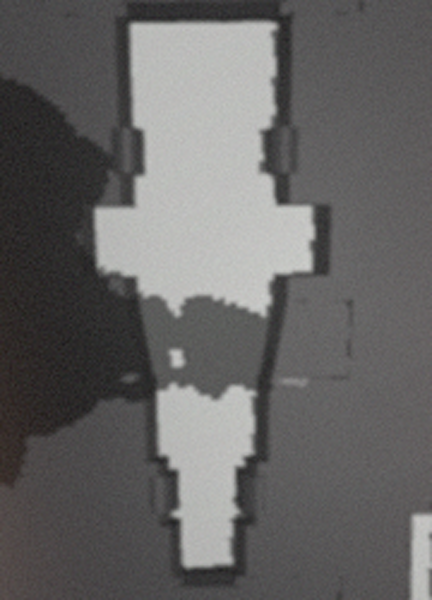

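Run:
```python
from h import *
d=np.load("w1.npy",allow_pickle=True).item()
z=.1873
T=ray(d,284.4,8.9,z);N=ray(d,286,236,z); print(T,N)
# top outer edges of mouth, foam plane: nose mouth row ~583/2.4, tail ~3/2.4
print("mouth", ray(d,200+205/2.4,4/2.4,.1973),ray(d,200+208/2.4,583/2.4,.1973))
for v,a,b in((20,254,314),(40,255,314),(180,266,305),(210,275,297)): print(v,ray(d,(a+b+1)/2,v,z), np.linalg.norm(ray(d,b+.5,v,z)-ray(d,a-.5,v,z)))
u=(N-T)/np.linalg.norm(N-T);print("len",np.linalg.norm(N-T),"heading",np.degrees(np.arctan2(u[1],u[0])),"orig",T+.135*u,N-.054*u)
# drawer pull front edge & rim directions
a,b=ray(d,142,20,.206),ray(d,178,300,.206);v=b-a;print("pull",np.degrees(np.arctan2(v[1],v[0])),a,b)
a,b=ray(d,165,20,.207),ray(d,195,320,.207);v=b-a;print("rim",np.degrees(np.arctan2(v[1],v[0])))
```

```text
[ 0.59172489 -0.01836329  0.1873    ] [ 0.56956462 -0.20600408  0.1873    ]
mouth [ 0.59291096 -0.01565595  0.1973    ] [ 0.56983578 -0.20892217  0.1973    ]
20 [ 0.59081773 -0.0261909   0.1873    ] 0.048004162145289846
40 [ 0.5894014  -0.04062818  0.1873    ] 0.04786760878160641
180 [ 0.57608743 -0.1537427   0.1873    ] 0.03531708843357301
210 [ 0.57311231 -0.18122759  0.1873    ] 0.020782556242547774
len 0.18894482003758087 heading -96.73539966722996 orig [ 0.57589151 -0.15243157  0.1873    ] [ 0.57589798 -0.15237677  0.1873    ]
pull -95.17707115942254 [ 0.48566226 -0.01662965  0.206     ] [ 0.46462518 -0.2488176   0.206     ]
rim -95.99262038297452
```

```bash
python3 plan.py .468 .333 .2 66 12
```

```text
from [ 0.5771 -0.1552  0.3688] to [0.468, 0.333, 0.2]
0.78,-0.28,0.28,-0.0,0.0,0.18
0.78,-0.3,0.28,-0.0,0.0,0.18
0.77,-0.32,0.28,-0.0,0.0,0.18
0.76,-0.34,0.28,-0.0,0.0,0.18
0.75,-0.36,0.28,-0.0,0.0,0.18
0.74,-0.38,0.28,-0.0,0.0,0.18
0.73,-0.39,0.28,-0.0,0.0,0.18
0.73,-0.41,0.28,-0.0,0.0,0.18
0.71,-0.43,0.28,-0.0,0.0,0.18
0.7,-0.45,0.28,-0.0,0.0,0.18
0.69,-0.46,0.28,-0.0,0.0,0.18
0.68,-0.48,0.28,-0.0,0.0,0.18
```

```bash
python3 -m pendant '[85,0.78,-0.28,0.28,0,0,0.18,85,0.78,-0.3,0.28,0,0,0.18,85,0.77,-0.32,0.28,0,0,0.18,85,0.76,-0.34,0.28,0,0,0.18,85,0.75,-0.36,0.28,0,0,0.18,85,0.74,-0.38,0.28,0,0,0.18,85,0.73,-0.39,0.28,0,0,0.18,85,0.73,-0.41,0.28,0,0,0.18,85,0.71,-0.43,0.28,0,0,0.18,85,0.7,-0.45,0.28,0,0,0.18,85,0.69,-0.46,0.28,0,0,0.18,85,0.68,-0.48,0.28,0,0,0.18]' && python3 -m pendant '[85,0,0,0,0,0,0,85,0,0,0,0,0,0]'
python3 - <<'E'
from rig import *
from h import *
d=get_image("wrist"); np.save("w2.npy",d,allow_pickle=True)
cv2.imwrite("pics/w2.png",d["frame"][:,:,::-1])
E
```

```text
time_s: 2.95
position: [0.469, 0.3325, 0.2007]
tool_rot: [[0.417, 0.909, -0.0], [0.909, -0.417, -0.0], [-0.0, -0.0, -1.0]]
ft_force: [0.9, 0.1, -0.8]
grip_width: 0.0851
time_s: 3.15
position: [0.4693, 0.3317, 0.2009]
tool_rot: [[0.414, 0.91, -0.001], [0.91, -0.414, -0.001], [-0.001, -0.0, -1.0]]
ft_force: [0.3, -0.3, -0.4]
grip_width: 0.0852
```

View pics/w2.png

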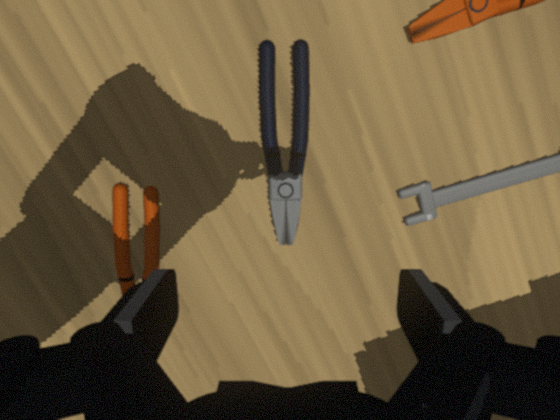

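Run:
```python
from h import *
d=np.load("w2.npy",allow_pickle=True).item();C=cloud(d)
print("table",np.median(C[100:150,330:380,2]),"joint top",np.median(C[184:196,280:292,2]),"jaws",np.median(C[205:235,283:288,2]),"grip",np.median(C[70:130,265:270,2]))
hsv=cv2.cvtColor(d["frame"],cv2.COLOR_RGB2HSV)
blue=((hsv[...,0]>105)&(hsv[...,0]<135)&(hsv[...,1]>70)&(C[...,2]>.003)).astype(np.uint8); blue[:,:230]=0; blue[:,330:]=0; blue[260:]=0
for v in (45,60,80,100,120,140): 
    w=np.where(blue[v])[0]; m=(w.min()+w.max())/2; print(v,w.min(),w.max(),ray(d,m,v,.007).round(4),np.linalg.norm(ray(d,w.max()+.5,v,.007)-ray(d,w.min()-.5,v,.007)).round(4))
ys,xs=np.where(blue);print("top row",ys.min())
g=d["frame"].astype(int); 
for v in (182,190,198,215,230): print(v,[int(x) for x in g[v,262:312].mean(1)])
print("col",[int(x) for x in g[236:252,286].mean(1)])
J=ray(d,286,190,.014);N=ray(d,286,244.5,.010);T=ray(d,284,ys.min()-.5,.007);print(J,N,T)
for a,b in((J,N),(T,J),(T,N)):
    v=b-a;print(np.linalg.norm(v[:2]),np.degrees(np.arctan2(v[1],v[0])))
```

```text
table -0.0006450474328941812 joint top 0.013694891294208963 jaws 0.011057869585191806 grip 0.013190226042581457Traceback (most recent call last):
  File "<stdin>", line 7, in <module>
    return umr_minimum(a, axis, None, out, keepdims, initial, where)
ValueError: zero-size array to reduction operation minimum which has no identity
```

Run:
```python
from h import *
d=np.load("w2.npy",allow_pickle=True).item();C=cloud(d)
f=d["frame"].astype(int)
m=((f[...,0]-f[...,2])<12).astype(np.uint8); m[:,:240]=0;m[:,330:]=0;m[262:]=0
n,l,s,c=cv2.connectedComponentsWithStats(m); i=1+s[1:,4].argmax(); m=l==i; print(s[i])
for v in (45,60,80,100,120,140,160,182,190,195,215,230,240): 
    w=np.where(m[v])[0]; z=.007 if v<170 else .010; mm=(w.min()+w.max())/2; print(v,w.min(),w.max(),ray(d,mm,v,z).round(4),np.linalg.norm(ray(d,w.max()+.5,v,z)-ray(d,w.min()-.5,v,z)).round(4))
ys,xs=np.where(m);print("rows",ys.min(),ys.max())
J=ray(d,286,190,.014);N=ray(d,286,ys.max()+.5,.010);T=ray(d,284.3,ys.min()-.5,.007);print(J,N,T)
for a,b in((J,N),(T,J),(T,N)):
    v=b-a;print(np.linalg.norm(v[:2]),np.degrees(np.arctan2(v[1],v[0])))
```

```text
[ 266   40   43  204 3764]
45 294 306 [0.5251 0.4294 0.007 ] 0.0108
60 294 307 [0.5208 0.4186 0.007 ] 0.0118
80 294 307 [0.5144 0.4041 0.007 ] 0.0119
100 295 307 [0.5082 0.3889 0.007 ] 0.0112
120 294 307 [0.501  0.3737 0.007 ] 0.0123
140 293 306 [0.4931 0.3582 0.007 ] 0.0125
160 267 303 [0.474  0.3472 0.007 ] 0.0334
182 270 300 [0.4659 0.3294 0.01  ] 0.0282
190 270 300 [0.4628 0.3226 0.01  ] 0.0284
195 270 300 [0.4608 0.3183 0.01  ] 0.0285
215 273 297 [0.4528 0.3007 0.01  ] 0.0233
230 276 295 [0.4471 0.287  0.01  ] 0.0189
240 279 292 [0.4429 0.2778 0.01  ] 0.0133
rows 40 243
[0.46401573 0.32306375 0.014     ] [0.44187765 0.27440021 0.01      ] [0.5149966  0.43864868 0.007     ]
0.053462460422237776 -114.4617905921764
0.12632863841301517 -113.80076624132964
0.17978859883283452 -113.99732638902067
```

```bash
python3 plan.py .465 .326 .0055 66 6
```

```text
from [0.4698 0.3312 0.2014] to [0.465, 0.326, 0.0055]
-0.02,-0.01,0.65,0.0,0.0,-0.01
-0.02,-0.01,0.65,0.0,0.0,-0.01
-0.02,-0.01,0.65,0.0,0.0,-0.01
-0.02,-0.01,0.65,0.0,0.0,-0.01
-0.02,-0.01,0.65,0.0,0.0,-0.01
-0.02,-0.01,0.65,0.0,0.0,-0.01
```

```bash
python3 -m pendant '[85,-0.03,-0.01,0.7,0,0,0,85,-0.03,-0.01,0.7,0,0,0,85,-0.03,-0.01,0.7,0,0,0,85,-0.03,-0.01,0.7,0,0,0,60,-0.02,-0.01,0.6,0,0,0,60,0,0,0,0,0,0,60,0,0,0,0,0,0]' 60
python3 - <<'E'
from rig import *
from h import *
for i in range(4):
    d=get_image("wrist");o=observe();print(o["position"].round(4),o["grip_width"])
np.save("w3.npy",d,allow_pickle=True)
cv2.imwrite("pics/w3.png",d["frame"][:,:,::-1])
E
python3 plan.py .465 .326 .0055 66 2
```

```text
time_s: 3.9
position: [0.4653, 0.3262, 0.0325]
tool_rot: [[0.415, 0.91, 0.001], [0.91, -0.415, 0.0], [0.001, 0.001, -1.0]]
ft_force: [-0.3, -0.0, 0.4]
grip_width: 0.0597
[0.4656 0.3267 0.0332] 0.05979381554578084
[0.4656 0.3269 0.0334] 0.059956797672596894
[0.4655 0.3271 0.0333] 0.06002417333822337
[0.4652 0.3272 0.0331] 0.05982808628779015
from [0.4652 0.3272 0.0331] to [0.465, 0.326, 0.0055]
-0.01,0.0,0.28,0.01,-0.01,-0.03
-0.01,0.0,0.28,0.01,-0.01,-0.03
```

View pics/w3.png

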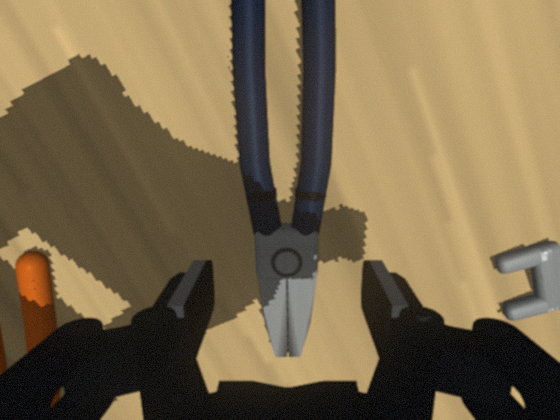

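Run:
```python
from h import *
d=np.load("w3.npy",allow_pickle=True).item()
x=np.array([.407,.9135])
for n,u,v,z in(("circ",286,262.5,.014),("nose",287,356,.010),("blockback",286,228,.014),("nosebot",287,356,.012)):
    p=ray(d,u,v,z); print(n,p.round(4),"tailward of .4625,.3205:",((p[:2]-[.4625,.3205])@x).round(4))
```

```text
circ [0.4631 0.3233 0.014 ] tailward of .4625,.3205: 0.0028
nose [0.4409 0.2734 0.01  ] tailward of .4625,.3205: -0.0519
blockback [0.4701 0.3389 0.014 ] tailward of .4625,.3205: 0.0199
nosebot [0.4415 0.2748 0.012 ] tailward of .4625,.3205: -0.0503
```

```bash
python3 -m pendant '[60,-0.01,0,0.28,0,0,0,60,-0.01,0,0.27,0,0,0,60,0,0,0,0,0,0,25,0,0,0,0,0,0,25,0,0,0,0,0,0,25,0,0,0,0,0,0,25,0,0,0,0,0,0,25,0,0,0,0,0,0]' 60;  python3 - <<'E'
from rig import *
from h import *
d=get_image("wrist")
cv2.imwrite("pics/w4.png",d["frame"][:,:,::-1]);o=observe();print(o["position"],o["grip_width"],o["ft_force"])
E
```

```text
time_s: 4.9
position: [0.4645, 0.3264, 0.0052]
tool_rot: [[0.413, 0.911, 0.002], [0.911, -0.413, 0.001], [0.002, 0.002, -1.0]]
ft_force: [-1.0, -1.1, 6.1]
grip_width: 0.0281
[0.46454896 0.32640932 0.00518274] 0.027949287240962416 [-0.64065327 -0.03918996  5.97096342]
```

View pics/w4.png

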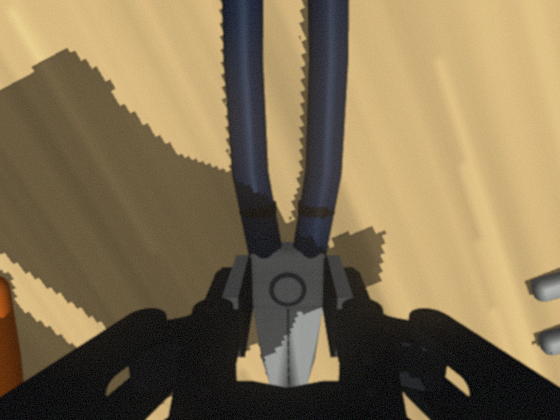

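```bash
python3 -m pendant '[25,0,0,-0.2,0,0,0,25,0,0,-0.5,0,0,0,25,0,0,-0.75,0,0,0,25,0,0,-0.75,0,0,0,25,0,0,-0.75,0,0,0,25,0,0,-0.75,0,0,0,25,0,0,-0.75,0,0,0,25,0,0,-0.5,0,0,0,25,0,0,-0.2,0,0,0,25,0,0,0,0,0,0]';  python3 - <<'E'
from rig import *
from h import *
d=get_image("wrist");np.save("w5.npy",d,allow_pickle=True)
cv2.imwrite("pics/w5.png",d["frame"][:,:,::-1]);o=observe();print(o["position"],o["grip_width"],o["ft_force"],o["wrist_torque"])
E
python3 plan.py .5766 -.1462 .275 83.2 12
```

```text
time_s: 5.95
position: [0.4638, 0.3262, 0.2622]
tool_rot: [[0.413, 0.911, 0.002], [0.911, -0.413, 0.001], [0.001, 0.001, -1.0]]
ft_force: [-0.1, 0.0, -3.2]
grip_width: 0.0286
[0.46344005 0.32602555 0.26064236] 0.028352385101309587 [ 0.127558    0.04201469 -3.47621836] [ 0.0239673  -0.02729463  0.04599734]
from [0.4634 0.326  0.2606] to [0.5766, -0.1462, 0.275]
-0.64,0.5,-0.02,-0.0,0.0,-0.18
-0.65,0.48,-0.02,-0.0,0.0,-0.18
-0.66,0.46,-0.02,-0.0,0.0,-0.18
-0.68,0.45,-0.02,-0.0,0.0,-0.18
-0.69,0.43,-0.02,-0.0,0.0,-0.18
-0.7,0.41,-0.02,-0.0,0.0,-0.18
-0.71,0.39,-0.02,-0.0,0.0,-0.18
-0.72,0.38,-0.02,-0.0,0.0,-0.18
-0.73,0.36,-0.02,-0.0,0.0,-0.18
-0.74,0.34,-0.02,-0.0,0.0,-0.18
-0.74,0.32,-0.02,-0.0,0.0,-0.18
-0.75,0.3,-0.02,-0.0,0.0,-0.18
```

View pics/w5.png

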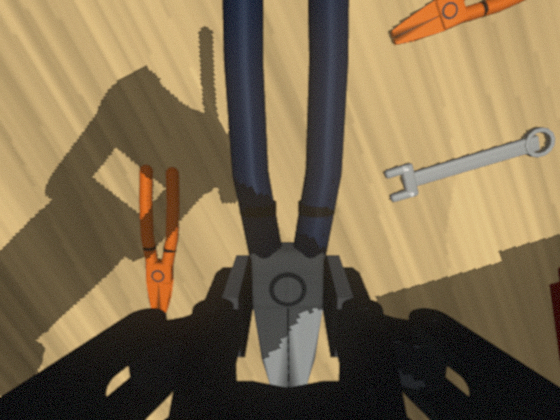

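```bash
python3 -m pendant '[25,-0.64,0.5,-0.02,0,0,-0.18,25,-0.65,0.48,-0.02,0,0,-0.18,25,-0.66,0.46,-0.02,0,0,-0.18,25,-0.68,0.45,-0.02,0,0,-0.18,25,-0.69,0.43,-0.02,0,0,-0.18,25,-0.7,0.41,-0.02,0,0,-0.18,25,-0.71,0.39,-0.02,0,0,-0.18,25,-0.72,0.38,-0.02,0,0,-0.18,25,-0.73,0.36,-0.02,0,0,-0.18,25,-0.74,0.34,-0.02,0,0,-0.18,25,-0.74,0.32,-0.02,0,0,-0.18,25,-0.75,0.3,-0.02,0,0,-0.18]'; python3 -m pendant '[25,0,0,0,0,0,0,25,0,0,0,0,0,0]'; python3 plan.py .5766 -.1462 .215 83.2 4;python3 - <<'E'
from rig import *
from h import *
d=get_image("wrist");np.save("w6.npy",d,allow_pickle=True)
cv2.imwrite("pics/w6.png",d["frame"][:,:,::-1])
E
```

```text
time_s: 7.2
position: [0.5757, -0.1487, 0.2711]
tool_rot: [[0.123, 0.992, -0.004], [0.992, -0.123, 0.002], [0.001, -0.004, -1.0]]
ft_force: [1.2, -0.0, -2.4]
grip_width: 0.0281
time_s: 7.4
position: [0.5755, -0.1478, 0.271]
tool_rot: [[0.126, 0.992, -0.004], [0.992, -0.126, 0.002], [0.002, -0.004, -1.0]]
ft_force: [-0.3, 0.5, -3.1]
grip_width: 0.0279
from [ 0.5755 -0.1478  0.271 ] to [0.5766, -0.1462, 0.215]
0.01,0.01,0.28,-0.01,-0.0,-0.01
0.01,0.01,0.28,-0.01,-0.0,-0.01
0.01,0.0,0.28,-0.01,-0.0,-0.01
0.01,0.0,0.28,-0.01,-0.0,-0.01
```

View pics/w6.png

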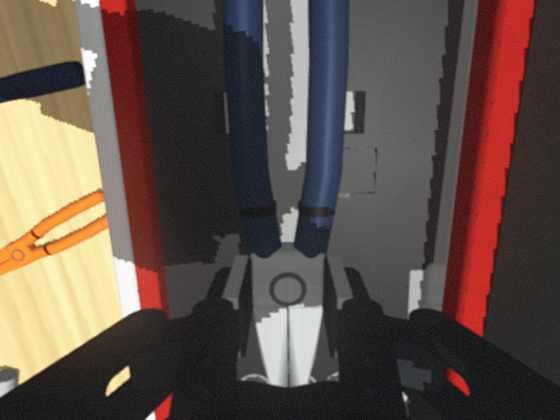

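```bash
python3 -m pendant '[25,0.01,0.01,0.28,0,0,0,25,0.01,0.01,0.28,0,0,0,25,0.01,0,0.28,0,0,-0.02,25,0.01,0,0.28,0,0,0,25,0,0,0,0,0,0,25,0,0,0,0,0,0]'; python3 plan.py .5766 -.1462 .1985 83.2 4;python3 - <<'E'
from rig import *
from h import *
d=get_image("wrist");np.save("w7.npy",d,allow_pickle=True)
cv2.imwrite("pics/w7.png",d["frame"][:,:,::-1])
d=get_image("side")
cv2.imwrite("pics/s7.png",cv2.resize(d["frame"][60:240,180:400,::-1],None,fx=3.3,fy=3.3))
E
```

```text
time_s: 8.05
position: [0.5772, -0.1445, 0.2175]
tool_rot: [[0.12, 0.993, -0.0], [0.993, -0.12, 0.0], [0.0, -0.0, -1.0]]
ft_force: [0.0, 0.3, -1.9]
grip_width: 0.0282
from [ 0.5772 -0.1445  0.2175] to [0.5766, -0.1462, 0.1985]
-0.01,-0.0,0.09,-0.0,-0.0,-0.0
-0.01,-0.0,0.09,-0.0,-0.0,-0.0
-0.01,-0.0,0.09,-0.0,-0.0,-0.0
-0.01,-0.0,0.09,-0.0,-0.0,-0.0
```

View pics/w7.png

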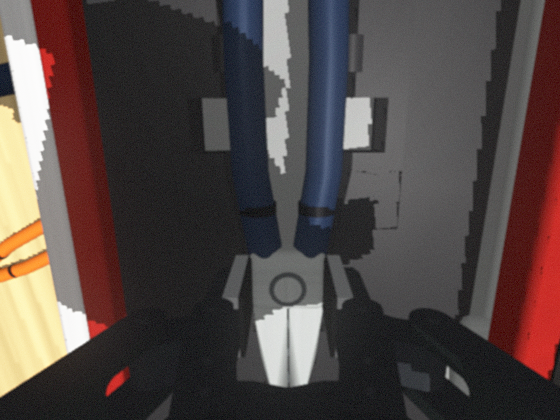

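View pics/s7.png

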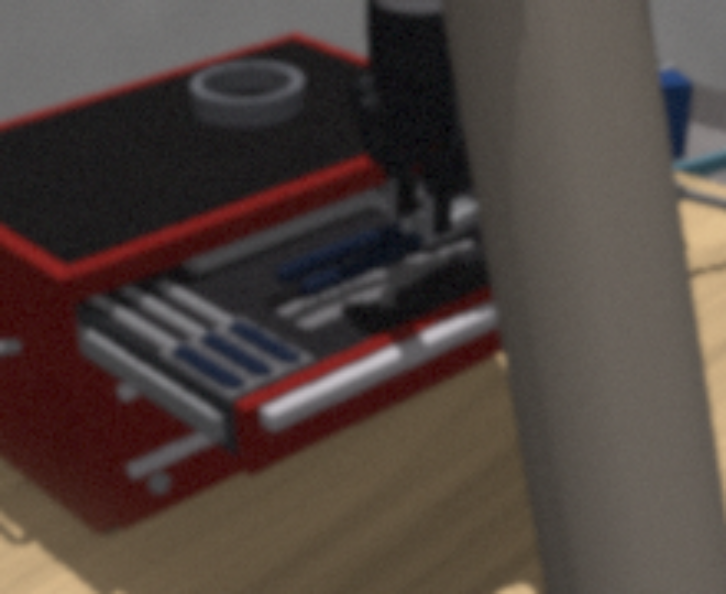

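```bash
python3 -m pendant '[25,-0.015,0,0.1,0,0,0,25,-0.015,0,0.09,0,0,0,25,-0.01,0,0.08,0,0,0,25,0,0,0,0,0,0]'; python3 -m pendant '[25,0,0,0.04,0,0,0,25,0,0,0.04,0,0,0,25,0,0,0,0,0,0]'; python3 plan.py .5766 -.1462 .1985 83.2 1
```

```text
time_s: 8.55
position: [0.5767, -0.1474, 0.203]
tool_rot: [[0.122, 0.993, -0.001], [0.993, -0.122, 0.001], [0.0, -0.001, -1.0]]
ft_force: [0.5, 0.1, -3.5]
grip_width: 0.0281
time_s: 8.85
position: [0.5771, -0.1474, 0.1998]
tool_rot: [[0.121, 0.993, 0.0], [0.993, -0.121, -0.0], [-0.0, 0.0, -1.0]]
ft_force: [1.1, 0.3, -2.3]
grip_width: 0.0284
from [ 0.5771 -0.1474  0.1998] to [0.5766, -0.1462, 0.1985]
0.02,-0.01,0.03,0.0,0.0,-0.02
```

```bash
python3 -m pendant '[25,0.02,0,0.03,0,0,0,25,0,0,0.03,0,0,0,25,0,0,0,0,0,0]'; python3 -m pendant '[25,0,0,0.03,0,0,0,25,0,0,0,0,0,0]'; python3 -m pendant '[25,0,0,0.03,0,0,0,25,0,0,0,0,0,0]'
```

```text
time_s: 9.15
position: [0.5774, -0.1466, 0.1974]
tool_rot: [[0.122, 0.993, 0.001], [0.993, -0.122, -0.001], [-0.001, 0.001, -1.0]]
ft_force: [-0.8, -1.8, 3.5]
grip_width: 0.028
time_s: 9.35
position: [0.5774, -0.1465, 0.1965]
tool_rot: [[0.121, 0.993, 0.002], [0.993, -0.121, -0.001], [-0.001, 0.002, -1.0]]
ft_force: [-1.7, -1.5, 8.8]
grip_width: 0.028
time_s: 9.55
position: [0.578, -0.1466, 0.1962]
tool_rot: [[0.121, 0.993, 0.005], [0.993, -0.121, -0.002], [-0.001, 0.005, -1.0]]
ft_force: [-2.1, 0.1, 15.2]
grip_width: 0.0281
```

```bash
python3 -m pendant '[25,0,0,-0.03,0,0,0,40,0,0,0,0,0,0,50,0,0,0,0,0,0,60,0,0,0,0,0,0,60,0,0,0,0,0,0]'; python3 -m pendant '[60,0,0,-0.3,0,0,0,60,0,0,-0.6,0,0,0,60,0,0,-0.8,0,0,0,60,0,0,-0.8,0,0,0,60,0,0,-0.5,0,0,0,60,0,0,0,0,0,0]';python3 - <<'E'
from rig import *
from h import *
d=get_image("wrist");np.save("w8.npy",d,allow_pickle=True)
cv2.imwrite("pics/w8.png",d["frame"][:,:,::-1])
E
```

```text
time_s: 10.05
position: [0.5768, -0.1462, 0.1947]
tool_rot: [[0.121, 0.993, -0.002], [0.993, -0.121, 0.001], [0.001, -0.002, -1.0]]
ft_force: [0.2, 0.2, -1.1]
grip_width: 0.0602
time_s: 10.65
position: [0.5776, -0.1466, 0.3488]
tool_rot: [[0.121, 0.993, 0.006], [0.993, -0.121, -0.003], [-0.002, 0.006, -1.0]]
ft_force: [-0.5, -0.3, 0.8]
grip_width: 0.0603
```

View pics/w8.png

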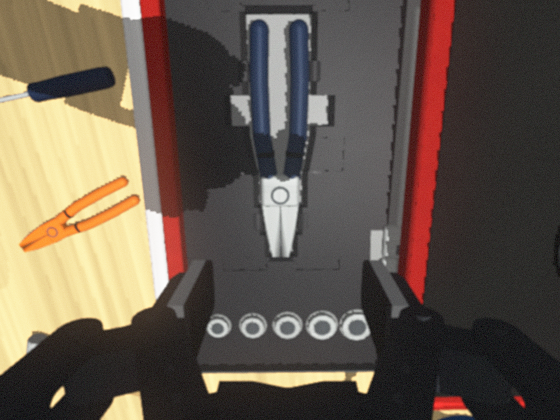

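```bash
cat > chk.py <<'E'
from rig import *
from h import *
import sys
d=get_image("wrist") if len(sys.argv)<2 else np.load(sys.argv[1],allow_pickle=True).item()
C=cloud(d)
O=np.array([.5759,-.1524]);x=np.array([np.cos(np.radians(-96.75)),np.sin(np.radians(-96.75))]);y=np.array([-x[1],x[0]])
P=np.stack([(C[...,:2]-O)@x,(C[...,:2]-O)@y,C[...,2]],-1)
def med(x0,x1,y0,y1):
    m=(P[...,0]>x0)&(P[...,0]<x1)&(P[...,1]>y0)&(P[...,1]<y1); z=P[...,2][m]
    return m.sum(),np.percentile(z,[50,90]).round(4) if m.sum() else None
print("foam",med(-60,0.03,.04,.06))
for n,b in dict(nose=(.035,.046,-.005,.005),jaw=(.010,.028,-.006,.006),joint=(-.016,.0,-.009,.009),gripL=(-.12,-.08,-.018,-.011),gripR=(-.12,-.08,.011,.018)).items(): print(n,med(*b))
m=(P[...,2]>.1995)&(abs(P[...,1])<.032)&(P[...,0]>-.145)&(P[...,0]<.07)&(P[...,2]<.215)
print("x extent",P[...,0][m].min(),P[...,0][m].max())
for a,b in((-.125,-.11),(-.09,-.07),(-.015,0),(.01,.025),(.035,.048)):
    k=m&(P[...,0]>a)&(P[...,0]<b); Y=P[...,1][k]; 
    if k.sum(): print(a,b,"y",Y.min().round(4),Y.max().round(4),((Y.min()+Y.max())/2).round(4))
E
python3 chk.py w8.npy
```

```text
foam (np.int64(15782), array([0.4058, 0.4223]))
nose (np.int64(145), array([0.2018, 0.2027]))
jaw (np.int64(287), array([0.2023, 0.2033]))
joint (np.int64(2985), array([0.4263, 0.4311]))
gripL (np.int64(643), array([0.2053, 0.2071]))
gripR (np.int64(500), array([0.2063, 0.2077]))
x extent -0.14141911369421908 0.057629997772128475
-0.125 -0.11 y -0.0247 0.0166 -0.004
-0.09 -0.07 y -0.0316 0.0244 -0.0036
-0.015 0 y -0.0315 0.0108 -0.0103
0.01 0.025 y -0.0181 0.0093 -0.0044
0.035 0.048 y -0.0146 0.0061 -0.0042
```

```bash
python3 plan.py .5893 -.0452 .23 83.2 4
```

```text
from [ 0.5773 -0.1464  0.3462] to [0.5893, -0.0452, 0.23]
0.51,-0.0,0.58,0.0,0.0,-0.01
0.51,-0.0,0.58,0.0,0.0,-0.01
0.51,-0.0,0.58,0.0,0.0,-0.01
0.51,-0.0,0.58,0.0,0.0,-0.01
```

```bash
python3 -m pendant '[16,0.51,0,0.58,0,0,0,16,0.51,0,0.58,0,0,0,16,0.51,0,0.58,0,0,0,16,0.51,0,0.58,0,0,0,16,0,0,0,0,0,0,16,0,0,0,0,0,0]';python3 - <<'E'
from rig import *
from h import *
d=get_image("wrist")
cv2.imwrite("pics/w9.png",d["frame"][:,:,::-1])
E
python3 plan.py .5893 -.0452 .208 83.2 2
```

```text
time_s: 11.3
position: [0.5891, -0.0449, 0.2281]
tool_rot: [[0.12, 0.993, -0.003], [0.993, -0.12, 0.001], [0.0, -0.003, -1.0]]
ft_force: [0.1, -0.8, 0.1]
grip_width: 0.0161
from [ 0.5895 -0.0456  0.2292] to [0.5893, -0.0452, 0.208]
0.0,-0.0,0.21,-0.0,0.0,-0.01
0.0,-0.0,0.21,-0.0,0.0,-0.01
```

View pics/w9.png

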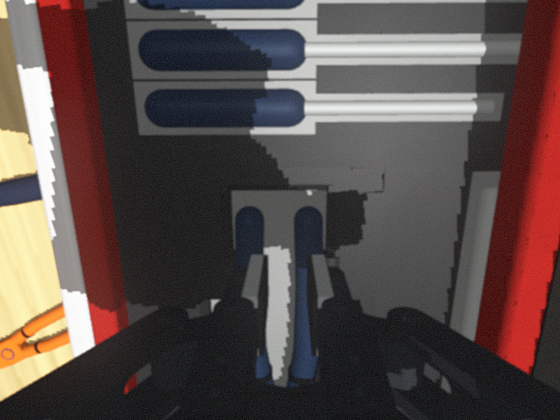

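Run:
```python
from rig import *
from h import *
O=np.array([.5759,-.1524]);x=np.array([np.cos(np.radians(-96.75)),np.sin(np.radians(-96.75))]);y=np.array([-x[1],x[0]])
d=get_image("wrist");np.save("w9.npy",d,allow_pickle=True)
def pf(d,u,v,z):
    p=ray(d,u,v,z)[:2]-O; return (p@x).round(4),(p@y).round(4)
print(observe()["position"], observe()["tool_rot"][:,2])
g=d["frame"].astype(int).mean(2)
print([int(t) for t in g[200,222:340]])
print("floor now",pf(d,232,200,.1873),pf(d,327,200,.1873))
w=np.load("w1.npy",allow_pickle=True).item();w8=np.load("w8.npy",allow_pickle=True).item()
print("w8 floor",pf(w8,247,18,.1873),pf(w8,310.5,18,.1873))
for n,dd in(("w1",w),("w8",w8),("w9",d)):
    f=dd["frame"].astype(int); r=(f[...,0]>100)&(f[...,1]<50)&(f[...,2]<50)
    # right red chest edge and left rim on a few rows
    for v in (60,120,180):
        c=np.where(r[v])[0]; L=c[c<280]; R=c[c>280]
        print(n,v,"rim",[pf(dd,u,v,.2073)[1] for u in (L.min(),L.max())] if len(L) else None,"chest",[pf(dd,u,v,.2355)[1] for u in (R.min(),R.max())] if len(R) else None)
```

```text
[ 0.58967893 -0.04595576  0.22979726] [ 7.55688998e-04 -4.49525388e-04 -9.99999613e-01]
[28, 33, 32, 37, 30, 29, 31, 34, 56, 76, 82, 84, 83, 82, 82, 80, 89, 83, 86, 85, 84, 82, 84, 82, 84, 80, 80, 81, 83, 82, 82, 87, 82, 87, 89, 84, 82, 88, 82, 84, 86, 85, 82, 87, 85, 83, 88, 80, 85, 86, 84, 85, 90, 86, 88, 83, 88, 84, 86, 83, 87, 84, 87, 89, 90, 85, 81, 87, 87, 88, 87, 89, 86, 84, 88, 88, 86, 85, 85, 83, 83, 89, 85, 85, 82, 87, 85, 86, 87, 83, 83, 85, 83, 88, 84, 87, 87, 86, 86, 90, 88, 84, 74, 53, 41, 35, 37, 34, 47, 34, 38, 35, 36, 41, 39, 40, 46, 36]
floor now (np.float64(-0.1277), np.float64(-0.0277)) (np.float64(-0.1275), np.float64(0.0207))
w8 floor (np.float64(-0.1323), np.float64(-0.0277)) (np.float64(-0.1322), np.float64(0.0191))
w1 60 rim [np.float64(-0.0923), np.float64(-0.0893)] chest [np.float64(0.0899), np.float64(0.1037)]
w1 120 rim [np.float64(-0.0927), np.float64(-0.0832)] chest [np.float64(0.0899), np.float64(0.1043)]
w1 180 rim [np.float64(-0.0882), np.float64(-0.0824)] chest [np.float64(0.09), np.float64(0.105)]
w8 60 rim [np.float64(-0.0967), np.float64(-0.0967)] chest [np.float64(0.0896), np.float64(0.1043)]
w8 120 rim [np.float64(-0.0974), np.float64(-0.0871)] chest [np.float64(0.0894), np.float64(0.1047)]
w8 180 rim [np.float64(-0.096), np.float64(-0.0875)] chest [np.float64(0.0898), np.float64(0.1045)]
w9 60 rim [np.float64(-0.0981), np.float64(-0.0875)] chest [np.float64(0.0877), np.float64(0.0928)]
w9 120 rim [np.float64(-0.0974), np.float64(-0.0867)] chest [np.float64(0.0879), np.float64(0.0968)]
w9 180 rim [np.float64(-0.0979), np.float64(-0.0877)] chest [np.float64(0.0878), np.float64(0.1011)]
```

```bash
sed -i 's/O=np.array(\[.5759,-.1524\])/O=np.array([.5719,-.1519])/; s/-60,0.03/-.06,.03/' chk.py; python3 -m pendant '[16,0.01,-0.08,0.2,0,0,0,16,0,0,0.2,0,0,0,16,0,0,0,0,0,0]'; python3 -m pendant '[16,0,0,0.06,0,0,0,16,0,0,0,0,0,0]';  python3 -m pendant '[16,0,0,0.06,0,0,0,16,0,0,0,0,0,0]'
```

```text
time_s: 11.7
position: [0.5848, -0.0444, 0.2078]
tool_rot: [[0.122, 0.993, -0.003], [0.993, -0.122, 0.001], [0.0, -0.003, -1.0]]
ft_force: [-0.3, -0.2, 0.2]
grip_width: 0.0157
time_s: 11.9
position: [0.5856, -0.0443, 0.2062]
tool_rot: [[0.122, 0.993, -0.0], [0.993, -0.122, 0.0], [0.0, -0.0, -1.0]]
ft_force: [0.1, 0.3, -0.2]
grip_width: 0.0159
time_s: 12.1
position: [0.5856, -0.0442, 0.2031]
tool_rot: [[0.121, 0.993, -0.0], [0.993, -0.121, -0.0], [-0.0, -0.0, -1.0]]
ft_force: [-0.1, 0.1, 0.4]
grip_width: 0.0161
```

```bash
for i in 1 2 3 4 5; do python3 -m pendant '[16,0,0,0.04,0,0,0,16,0,0,0,0,0,0]' | grep -E "posi|ft_"; done
```

```text
position: [0.5859, -0.0443, 0.2022]
ft_force: [-0.8, 0.5, 5.4]
position: [0.5866, -0.0443, 0.2019]
ft_force: [-1.5, 1.0, 15.3]
position: [0.5875, -0.0445, 0.2018]
ft_force: [-2.5, 1.6, 23.8]
position: [0.5884, -0.0446, 0.2016]
ft_force: [-1.5, 2.1, 33.7]
position: [0.5893, -0.0447, 0.2015]
ft_force: [-0.6, 2.6, 42.4]
```

```bash
python3 -m pendant '[16,0,0,-0.2,0,0,0,16,0,0,-0.4,0,0,0,16,-0.4,0,-0.7,0,0,0,16,-0.8,0,-0.8,0,0,0,16,-0.8,0,-0.8,0,0,0,16,0,0,0,0,0,0,16,0,0,0,0,0,0]'
python3 - <<'E'
from rig import *
from h import *
d=get_image("wrist");np.save("w10.npy",d,allow_pickle=True)
cv2.imwrite("pics/w10.png",d["frame"][:,:,::-1])
E
python3 chk.py w10.npy
```

```text
time_s: 13.8
position: [0.5745, -0.1347, 0.3288]
tool_rot: [[0.123, 0.992, 0.0], [0.992, -0.123, 0.0], [0.0, 0.0, -1.0]]
ft_force: [1.5, -0.2, -0.6]
grip_width: 0.0157
foam (np.int64(9465), array([0.3975, 0.409 ]))
nose (np.int64(157), array([0.1993, 0.2001]))
jaw (np.int64(347), array([0.1993, 0.2001]))
joint (np.int64(1005), array([0.3316, 0.3652]))
gripL (np.int64(604), array([0.2005, 0.2018]))
gripR (np.int64(646), array([0.2004, 0.2018]))
x extent -0.13988187135650576 0.050640068559429666
-0.125 -0.11 y -0.0166 0.0221 0.0027
-0.09 -0.07 y -0.026 0.0316 0.0028
-0.015 0 y -0.0115 0.018 0.0032
0.01 0.025 y -0.0102 0.0237 0.0067
0.035 0.048 y -0.0067 0.013 0.0032
```

View pics/w10.png

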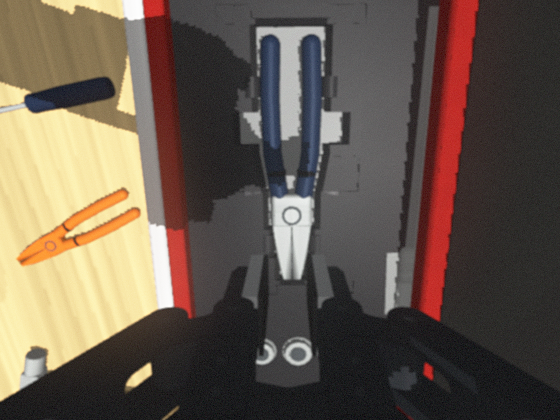

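```bash
python3 plan.py .5704 -.190 .215 83.2 4
```

```text
from [ 0.5744 -0.1338  0.3279] to [0.5704, -0.19, 0.215]
-0.28,0.02,0.56,-0.0,-0.0,-0.01
-0.28,0.01,0.56,-0.0,-0.0,-0.01
-0.28,0.01,0.56,-0.0,-0.0,-0.01
-0.28,0.01,0.56,-0.0,-0.0,-0.01
```

```bash
python3 -m pendant '[0,-0.28,0.02,0.56,0,0,0,0,-0.28,0.01,0.56,0,0,0,0,-0.28,0.01,0.56,0,0,0,0,-0.28,0.01,0.56,0,0,0,0,0,0,0,0,0,0,0,0,0,0.12,0,0,0]'; for i in 1 2 3 4 ; do python3 -m pendant '[0,0,0,0.06,0,0,0,0,0,0,0,0,0,0]' | grep -E "posi|ft_"; done
```

```text
time_s: 14.45
position: [0.5706, -0.1891, 0.2114]
tool_rot: [[0.121, 0.993, 0.0], [0.993, -0.121, 0.0], [0.0, 0.0, -1.0]]
ft_force: [0.3, -0.0, 0.7]
grip_width: -0.0002
position: [0.5706, -0.1893, 0.2087]
ft_force: [0.6, 0.8, 0.5]
position: [0.5703, -0.1898, 0.2052]
ft_force: [0.4, 0.5, 0.2]
position: [0.5702, -0.19, 0.2017]
ft_force: [0.7, -0.1, -0.7]
position: [0.5707, -0.1903, 0.2001]
ft_force: [-0.2, 0.4, 5.8]
```

```bash
for i in 1 2 ; do python3 -m pendant '[0,0,0,0.05,0,0,0,0,0,0,0,0,0,0]' | grep -E "posi|ft_"; done; python3 -m pendant '[0,0,0,-0.2,0,0,0,0,0,0,-0.4,0,0,0,0,0,0,-0.7,0,0,0,0,0,0,-0.8,0,0,0,0,0.6,0,-0.8,0,0,0,0,0.6,0,0,0,0,0,0,0,0,0,0,0,0,0,0,0,0,0,0,0]'
python3 - <<'E'
from rig import *
from h import *
d=get_image("wrist");np.save("w11.npy",d,allow_pickle=True)
cv2.imwrite("pics/w11.png",d["frame"][:,:,::-1])
E
sed -i 's/\[.5719,-.1519\]/[.5749,-.1523]/' chk.py; python3 chk.py w11.npy
```

```text
position: [0.5715, -0.1904, 0.2]
ft_force: [-1.3, 2.5, 18.4]
position: [0.5726, -0.1905, 0.1999]
ft_force: [-0.9, 4.5, 30.7]
time_s: 16.45
position: [0.5775, -0.1303, 0.3386]
tool_rot: [[0.12, 0.993, -0.001], [0.993, -0.12, 0.0], [0.0, -0.001, -1.0]]
ft_force: [-0.0, -0.4, 0.2]
grip_width: 0.0006
foam (np.int64(6964), array([0.409 , 0.4203]))
nose (np.int64(0), None)
jaw (np.int64(312), array([0.1992, 0.2001]))
joint (np.int64(979), array([0.375 , 0.3888]))
gripL (np.int64(569), array([0.2008, 0.202 ]))
gripR (np.int64(584), array([0.2008, 0.202 ]))
x extent -0.14082930230757032 0.029536431164375664
-0.125 -0.11 y -0.0176 0.022 0.0022
-0.09 -0.07 y -0.0282 0.0312 0.0015
-0.015 0 y -0.0277 0.0172 -0.0053
0.01 0.025 y -0.0113 0.0159 0.0023
```

View pics/w11.png

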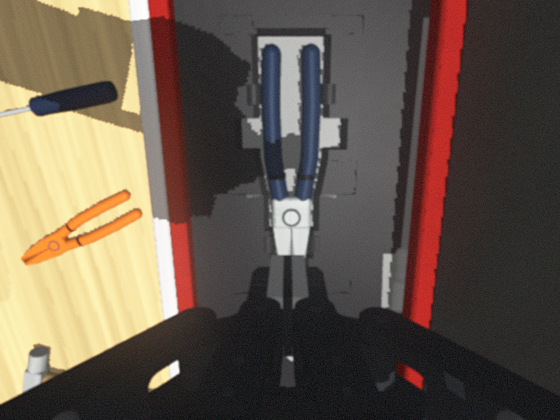

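```bash
python3 plan.py .423 -.085 .30 83.2 4
```

```text
from [ 0.5774 -0.1309  0.3383] to [0.423, -0.085, 0.3]
0.13,-0.79,0.19,-0.0,-0.0,-0.01
0.13,-0.79,0.19,-0.0,-0.0,-0.01
0.14,-0.79,0.19,-0.0,-0.0,-0.01
0.14,-0.79,0.19,-0.0,-0.0,-0.01
```

```bash
python3 -m pendant '[0,0.13,-0.79,0.19,0,0,0,0,0.13,-0.79,0.19,0,0,0,0,0.14,-0.79,0.19,0,0,0,0,0.14,-0.79,0.19,0,0,0,0,0,0,0.7,0,0,0,0,0,0,0.7,0,0,0,0,0,0,0.7,0,0,0,0,0,0,0,0,0,0,0,0,0,0,0,0,0]'
python3 - <<'E'
from rig import *
from h import *
d=get_image("wrist")
cv2.imwrite("pics/w12.png",d["frame"][:,:,::-1])
d=get_image("side")
cv2.imwrite("pics/s12.png",d["frame"][:,:,::-1])
E
python3 plan.py .423 -.085 .191 83.2 1
```

```text
time_s: 17.4
position: [0.4242, -0.0852, 0.1966]
tool_rot: [[0.122, 0.993, -0.001], [0.993, -0.122, 0.0], [0.0, -0.001, -1.0]]
ft_force: [-0.2, 0.2, -0.2]
grip_width: -0.0001
from [ 0.4248 -0.0853  0.1976] to [0.423, -0.085, 0.191]
0.0,-0.04,0.13,0.02,0.01,-0.02
```

View pics/w12.png

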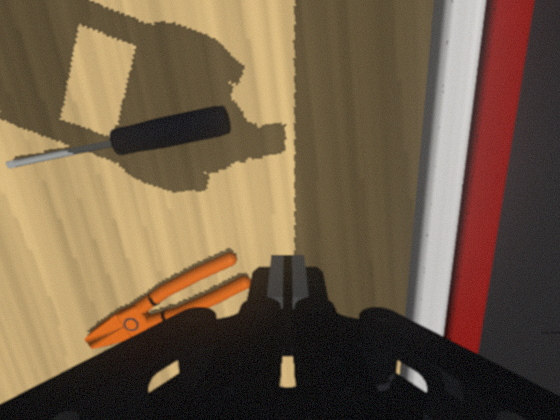

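View pics/s12.png

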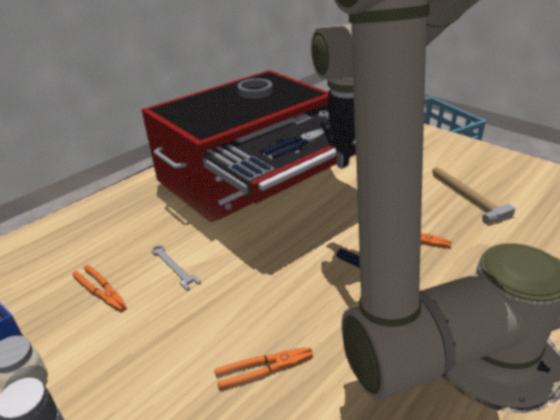

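```bash
python3 -m pendant '[0,0,0.2,0.13,0,0,0,0,0,0.3,0,0,0,0,0,0,0.24,0,0,0,0,0,0,0.24,0,0,0,0,0,0,0.24,0,0,0,0,0,0,0.24,0,0,0,0,0,0,0.24,0,0,0,0,0,0,0.24,0,0,0,0,0,0,0.24,0,0,0,0,0,0,0.24,0,0,0,0]'
python3 - <<'E'
from rig import *
from h import *
d=get_image("scene")
cv2.imwrite("pics/sc13.png",d["frame"][:,:,::-1])
E
```

```text
time_s: 18.5
position: [0.5446, -0.099, 0.1897]
tool_rot: [[0.121, 0.993, -0.001], [0.993, -0.121, 0.0], [0.0, -0.001, -1.0]]
ft_force: [-4.3, 1.9, 2.8]
grip_width: 0.0001
```

View pics/sc13.png

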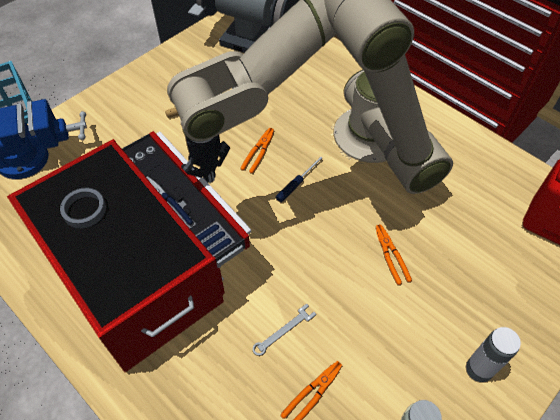

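```bash
for i in 1 2; do python3 -m pendant '[0,0,0.22,0,0,0,0,0,0,0.22,0,0,0,0,0,0,0.22,0,0,0,0,0,0,0.22,0,0,0,0]'|grep -E "posi|ft_"; done
```

```text
position: [0.5878, -0.1043, 0.1895]
ft_force: [-4.3, 1.1, 0.5]
position: [0.6312, -0.1093, 0.1894]
ft_force: [-34.9, 5.3, 9.4]
```

```bash
python3 -m pendant '[0,0,-0.1,0,0,0,0,0,0,0,0,0,0,0]'
python3 - <<'E'
from rig import *
from h import *
d=get_image("scene");np.save("sc14.npy",d,allow_pickle=True)
cv2.imwrite("pics/sc14.png",cv2.resize(d["frame"][110:300,100:300,::-1],None,fx=3,fy=3))
d=get_image("wrist");np.save("w14.npy",d,allow_pickle=True)
cv2.imwrite("pics/w14.png",d["frame"][:,:,::-1])
E
```

```text
time_s: 19.55
position: [0.6266, -0.1092, 0.1895]
tool_rot: [[0.121, 0.993, 0.001], [0.993, -0.121, -0.0], [-0.0, 0.001, -1.0]]
ft_force: [0.6, -0.5, -0.1]
grip_width: 0.0004
```

View pics/sc14.png

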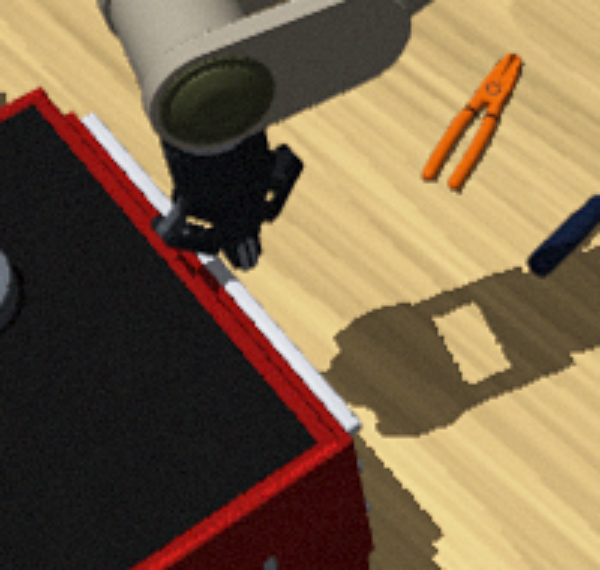

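View pics/w14.png

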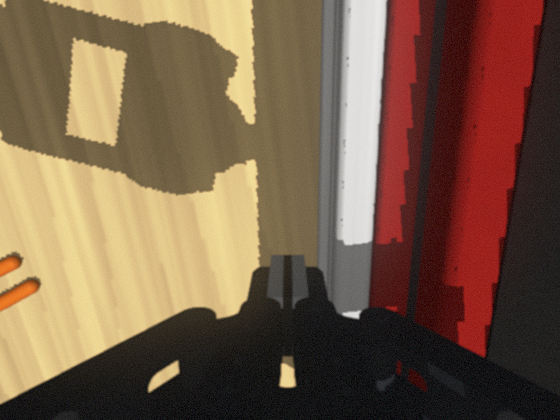

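Run:
```python
from h import *
O=np.array([.5759,-.1524]);x=np.array([np.cos(np.radians(-96.75)),np.sin(np.radians(-96.75))]);y=np.array([-x[1],x[0]])
def pf(d,u,v,z):
    p=ray(d,u,v,z)[:2]-O; return (p@x).round(4),(p@y).round(4)
d=np.load("w14.npy",allow_pickle=True).item(); C=cloud(d)
for v in (60,150):
    f=d["frame"][v].astype(int)
    print(v,[(u,tuple(f[u]),float(C[v,u,2].round(3)),float(((C[v,u,:2]-O)@y).round(4))) for u in range(316,540,8)])
w=np.load("w1.npy",allow_pickle=True).item(); C=cloud(w)
for v in (60,):
    f=w["frame"][v].astype(int)
    print("w1",v,[(u,float(C[v,u,2].round(3)),float(((C[v,u,:2]-O)@y).round(4))) for u in list(range(140,200,5))+list(range(385,450,4))])
```

```text
60 [(316, (np.int64(117), np.int64(101), np.int64(73)), 0.0, 0.0693), (324, (np.int64(119), np.int64(115), np.int64(113)), 0.076, 0.0688), (332, (np.int64(106), np.int64(104), np.int64(101)), 0.076, 0.0739), (340, (np.int64(104), np.int64(103), np.int64(103)), 0.202, 0.0621), (348, (np.int64(202), np.int64(202), np.int64(202)), 0.205, 0.0643), (356, (np.int64(225), np.int64(222), np.int64(222)), 0.205, 0.0668), (364, (np.int64(227), np.int64(225), np.int64(224)), 0.205, 0.0694), (372, (np.int64(225), np.int64(226), np.int64(225)), 0.206, 0.0717), (380, (np.int64(219), np.int64(215), np.int64(216)), 0.205, 0.0745), (388, (np.int64(117), np.int64(53), np.int64(53)), 0.206, 0.0766), (396, (np.int64(161), np.int64(56), np.int64(54)), 0.208, 0.0787), (404, (np.int64(160), np.int64(53), np.int64(54)), 0.208, 0.0813), (412, (np.int64(152), np.int64(41), np.int64(38)), 0.207, 0.084), (420, (np.int64(83), np.int64(32), np.int64(30)), 0.206, 0.0866), (428, (np.int64(74), np.int64(20), np.int64(15)), 0.207, 0.0891), (436, (np.int64(50), np.int64(36), np.int64(40)), 0.196, 0.0954), (444, (np.int
[... 2610 characters left out ...]
 np.int64(40), np.int64(35)), 0.236, 0.1074)]
w1 60 [(140, -0.001, -0.1864), (145, 0.205, -0.107), (150, 0.206, -0.1028), (155, 0.205, -0.0992), (160, 0.205, -0.0955), (165, 0.207, -0.091), (170, 0.208, -0.0868), (175, 0.207, -0.0834), (180, 0.202, -0.0808), (185, 0.197, -0.0783), (190, 0.198, -0.0742), (195, 0.198, -0.0703), (385, 0.197, 0.0786), (389, 0.197, 0.0819), (393, 0.198, 0.0846), (397, 0.197, 0.0882), (401, 0.197, 0.0911), (405, 0.198, 0.0941), (409, 0.22, 0.0904), (413, 0.229, 0.0906), (417, 0.233, 0.0921), (421, 0.233, 0.0949), (425, 0.234, 0.0973), (429, 0.235, 0.0997), (433, 0.234, 0.1029), (437, 0.236, 0.1049), (441, 0.235, 0.1082), (445, 0.236, 0.1105), (449, 0.235, 0.1135)]
```

```bash
python3 -m pendant '[0,0,-0.5,0,0,0,0,0,0,-0.8,0,0,0,0,0,0,-0.8,-0.5,0,0,0,0,0,-0.8,-0.8,0,0,0,0,-0.6,-0.2,-0.8,0,0,0,0,-0.7,0,-0.5,0,0,0,0,-0.7,0,0,0,0,0]'
python3 - <<'E'
from rig import *
from h import *
d=get_image("side");np.save("s15.npy",d,allow_pickle=True)
cv2.imwrite("pics/s15.png",cv2.resize(d["frame"][60:240,130:380,::-1],None,fx=3.2,fy=3.2))
d=get_image("scene");np.save("sc15.npy",d,allow_pickle=True)
cv2.imwrite("pics/sc15.png",cv2.resize(d["frame"][100:370,0:300,::-1],None,fx=2.2,fy=2.2))
E
```

```text
time_s: 20.35
position: [0.4657, -0.1912, 0.3185]
tool_rot: [[0.121, 0.993, 0.007], [0.993, -0.121, -0.005], [-0.004, 0.008, -1.0]]
ft_force: [0.1, -0.3, -0.4]
grip_width: -0.0
```

View pics/s15.png

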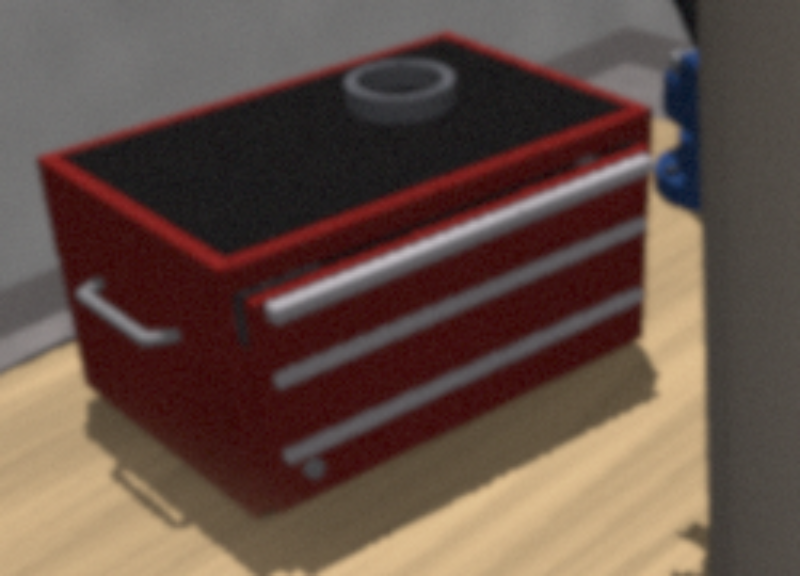

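View pics/sc15.png

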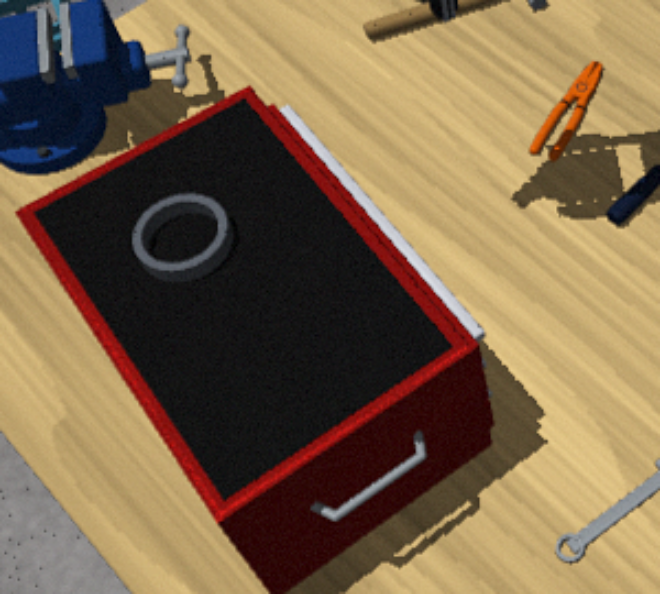

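```bash
python3 plan.py .57 -.10 .25 83.2 4
```

```text
from [ 0.4651 -0.1931  0.3147] to [0.57, -0.1, 0.25]
0.53,0.46,0.32,0.0,0.0,-0.01
0.53,0.46,0.32,0.0,0.0,-0.01
0.53,0.46,0.32,0.0,0.0,-0.01
0.53,0.46,0.32,0.0,0.0,-0.01
```

```bash
python3 -m pendant '[0,0.53,0.46,0.32,0,0,0,0,0.53,0.46,0.32,0,0,0,0,0.53,0.46,0.32,0,0,0,0,0.53,0.46,0.32,0,0,0,0,0,0,0.6,0,0,0,0,0,0,0.6,0,0,0,0,0,0.5,0,0,0,0,0,0,0.3,0,0,0,0]'|grep -E "posi|ft_"; for i in 1 2 3 4 5; do python3 -m pendant '[0,0,0.08,0,0,0,0,0,0,0,0,0,0,0]'|grep -E "posi|ft_"; done
```

```text
position: [0.6097, -0.0998, 0.1889]
ft_force: [0.9, 0.0, 0.6]
position: [0.6133, -0.1007, 0.1899]
ft_force: [-1.1, -0.7, 0.5]
position: [0.6171, -0.1015, 0.1904]
ft_force: [-0.9, -0.1, 0.1]
position: [0.6214, -0.1021, 0.1903]
ft_force: [-0.2, -0.1, -0.2]
position: [0.6255, -0.1026, 0.1901]
ft_force: [-0.3, 0.0, -0.5]
position: [0.6295, -0.1031, 0.19]
ft_force: [-0.1, -0.0, -0.3]
```

```bash
for i in 1 2 3 4 5; do python3 -m pendant '[0,0,0.06,0,0,0,0,0,0,0,0,0,0,0]'|grep -E "posi|ft_"; done
python3 - <<'E'
from rig import *
from h import *
d=get_image("wrist");np.save("w16.npy",d,allow_pickle=True)
O=np.array([.5759,-.1524]);x=np.array([np.cos(np.radians(-96.75)),np.sin(np.radians(-96.75))]);y=np.array([-x[1],x[0]])
C=cloud(d)
print([(u,float(C[60,u,2].round(3)),float(((C[60,u,:2]-O)@y).round(4))) for u in range(310,460,6)])
E
```

```text
position: [0.6313, -0.1033, 0.19]
ft_force: [-4.8, 1.1, 2.5]
position: [0.6315, -0.1032, 0.19]
ft_force: [-21.2, 1.7, 7.9]
position: [0.6317, -0.1032, 0.19]
ft_force: [-36.5, 2.9, 13.2]
position: [0.6319, -0.1033, 0.19]
ft_force: [-52.4, 4.3, 18.7]
position: [0.6321, -0.1033, 0.1901]
ft_force: [-67.6, 5.6, 23.7]
[(310, -0.003, 0.0627), (316, -0.0, 0.0676), (322, 0.076, 0.0684), (328, 0.205, 0.0633), (334, 0.205, 0.0651), (340, 0.206, 0.0669), (346, 0.206, 0.0688), (352, 0.206, 0.0706), (358, 0.206, 0.0725), (364, 0.205, 0.0745), (370, 0.204, 0.0766), (376, 0.207, 0.0779), (382, 0.208, 0.0796), (388, 0.207, 0.0816), (394, 0.207, 0.0834), (400, 0.208, 0.0851), (406, 0.206, 0.0874), (412, 0.207, 0.0889), (418, 0.197, 0.0937), (424, 0.214, 0.0905), (430, 0.221, 0.0899), (436, 0.226, 0.0899), (442, 0.231, 0.0897), (448, 0.231, 0.0912), (454, 0.234, 0.0917)]
```

```bash
python3 -m pendant '[0,0,-0.3,0,0,0,0,0,0,0,0,0,0,0]'|grep -E "posi|ft_"
python3 - <<'E'
from h import *
O=np.array([.5759,-.1524]);x=np.array([np.cos(np.radians(-96.75)),np.sin(np.radians(-96.75))]);y=np.array([-x[1],x[0]])
def show(n):
    d=np.load(n,allow_pickle=True).item();C=cloud(d);Y=(C[...,:2]-O)@y;X=(C[...,:2]-O)@x
    for zc in np.arange(.03,.235,.01):
        m=(abs(C[...,2]-zc)<.005)&(X>-.20)&(X<.05)&(Y>-.2)&(Y<.12)
        if m.sum()>20: print(n,zc.round(3),m.sum(),np.percentile(Y[m],[2,10,50,90]).round(4))
show("s15.npy")
show("side0.npy")
E
```

```text
position: [0.6279, -0.1028, 0.1907]
ft_force: [0.3, 0.8, 0.8]
s15.npy 0.03 222 [0.0747 0.0756 0.0778 0.0802]
s15.npy 0.04 227 [0.0746 0.076  0.0779 0.0802]
s15.npy 0.05 233 [0.0743 0.0756 0.0778 0.0802]
s15.npy 0.06 132 [0.0746 0.0757 0.0775 0.0801]
s15.npy 0.07 194 [0.0663 0.0673 0.0695 0.0722]
s15.npy 0.08 481 [0.0672 0.0696 0.0781 0.0856]
s15.npy 0.09 157 [0.0751 0.0763 0.0784 0.0803]
s15.npy 0.1 243 [0.0745 0.076  0.0779 0.08  ]
s15.npy 0.11 249 [0.0748 0.0758 0.078  0.0801]
s15.npy 0.12 264 [0.0747 0.0758 0.078  0.0801]
s15.npy 0.13 140 [0.074  0.0749 0.0772 0.0795]
s15.npy 0.14 266 [0.0661 0.0672 0.0696 0.0762]
s15.npy 0.15 427 [0.0676 0.0697 0.0782 0.0861]
s15.npy 0.16 220 [0.0746 0.0759 0.0781 0.08  ]
s15.npy 0.17 269 [0.0746 0.0757 0.0777 0.0797]
s15.npy 0.18 266 [0.0748 0.0757 0.0778 0.0798]
s15.npy 0.19 54 [0.0624 0.0634 0.0656 0.067 ]
s15.npy 0.2 556 [0.061  0.0624 0.0662 0.1133]
s15.npy 0.21 518 [0.0635 0.0669 0.0798 0.0921]
s15.npy 0.22 288 [0.0885 0.0897 0.0918 0.0939]
s15.npy 0.23 482 [0.0887 0.0902 0.0935 0.1053]
side0.npy 0.03 68 [0.0739 0.0755 0.0773 0.0797]
side0.npy 0.04 63 [0.0749 0.0753 0.0774 0.0798]
side0.npy 0.05 57 [0.075  0.0759 0.0775 0.0802]
side0.npy 0.06 28 [0.0748 0.0759 0.0776 0.0806]
side0.npy 0.07 29 [0.0665 0.0672 0.0694 0.0705]
side0.npy 0.08 65 [0.0683 0.0698 0.0776 0.0859]
side0.npy 0.16 234 [-0.0954 -0.0947 -0.0932 -0.0915]
side0.npy 0.17 295 [-0.096  -0.095  -0.0933 -0.0918]
side0.npy 0.18 208 [-0.0964 -0.0951 -0.0935 -0.0918]
side0.npy 0.19 696 [-0.1076 -0.0229  0.011   0.0264]
side0.npy 0.2 3356 [-0.1081 -0.1038  0.0224  0.0954]
side0.npy 0.21 642 [-0.1074 -0.1043 -0.0909  0.0915]
side0.npy 0.22 299 [0.0888 0.0898 0.092  0.094 ]
side0.npy 0.23 480 [0.0892 0.0907 0.0939 0.1058]
```

```bash
python3 -m pendant '[0,0,-0.5,0,0,0,0,0,0,-0.8,0,0,0,0,0,0,-0.8,-0.3,0,0,0,0,0,-0.6,-0.6,0,0,0,0,0,0,-0.5,0,0,0,0,0,0,0,0,0,0,0,0,0,0,0,0,0]'
python3 - <<'E'
from rig import *
from h import *
O=np.array([.5759,-.1524]);x=np.array([np.cos(np.radians(-96.75)),np.sin(np.radians(-96.75))]);y=np.array([-x[1],x[0]])
d=get_image("side");C=cloud(d);Y=(C[...,:2]-O)@y;X=(C[...,:2]-O)@x
for lo,hi in((.155,.185),(.09,.125)):
    m=(C[...,2]>lo)&(C[...,2]<hi)&(X>-.2)&(X<.05)&(Y>0)&(Y<.12);print(lo,np.median(Y[m]))
d=get_image("scene");cv2.imwrite("pics/end.png",d["frame"][:,:,::-1])
E
```

```text
time_s: 24.2
position: [0.4955, -0.0868, 0.2601]
tool_rot: [[0.121, 0.993, 0.001], [0.993, -0.121, -0.0], [-0.0, 0.001, -1.0]]
ft_force: [0.5, -0.5, -0.8]
grip_width: 0.0003
0.155 0.07782830611599673
0.09 0.07791811489165906
```

View pics/end.png

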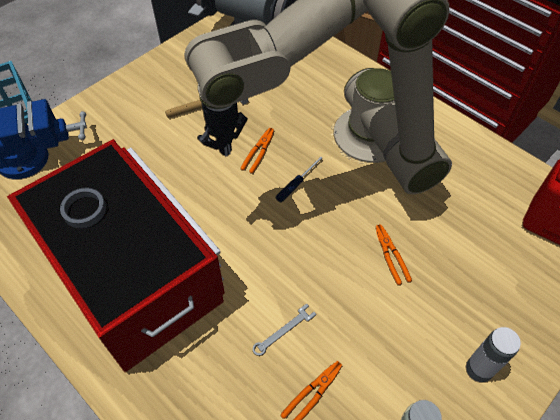

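The picture shows the drawer shut (pull from about (130,150) to (215,250)), the wrench still at about (285,330), and the gripper clear of everything. I'm handing the job in.

```bash
python3 -c "
from rig import *
print(close_job())"
```

```text
the job is handed in; nothing more can be done
None
```

I laid the pliers over the pocket with the nose at the nose end, pressed them home at both ends, pushed the top drawer shut, backed off and handed the job in at about 24 s.

**Last checks that agreed:**
- **Pliers home:** before I shut the drawer, the jaws were at z 0.199 and the grips at about 0.201, against 0.1993 and 0.2013 when home. They are out of sight now, so I could not check them after shutting.
- **Drawer shut:** its front lies in the same plane as the closed drawers below, 0.0778 against 0.0779 m. A second push of up to 68 N moved it less than 1 mm.
- **Surroundings:** the wrench looks unmoved and the robot touches nothing.

**Things that disagreed or were odd:**
- **Drawer slid while I worked:** it went about 4 mm outward while I laid the pliers and a few mm inward while I pressed, so I measured the pocket again.
- **Short travel:** from where it stood at the start, the drawer moved only about 170 mm to its stop, not 200 mm. I take it that it was not fully open at the start.
- **Sideways position:** depth readings put the pliers 2–3 mm off the pocket line, which I put down to that drawer movement. In the picture they sat centred in the pocket.
- **Pressing:** the pliers were at home height at both ends after the tail press. The later press at the nose (31 N) did not lower it further.

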